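Push the balance back onto its weighing slab

ROBOT

A 7-joint arm with a two-finger parallel gripper is mounted at the origin on the work surface. World frame = base frame: x ahead of the robot, y to its left, z up, the work surface at z = 0. Lengths are in m, angles in rad, forces in N, time in s.
With the tool pointing down it reaches from about 0.425 to 0.925 m from the base axis. Payload 6.8 kg.
Tool frame: the origin (TCP) lies on the mounting face of the last link; the fingertips stand 173 mm ahead of it and the grasp point (between the pads) lies 155 mm ahead of it; z points along the fingers, y is the line along which they close (so a half turn about z gives the same grasp; the last joint's range is limited). The gripper opens to 85 mm and grips with 20 to 120 N. Pads are 22 mm wide; open, the fingers measure 114 mm over their backs; the gripper's body (76 mm by 85 mm) begins 54 mm behind the grasp point. The pads swing forward as they close: fully open they stand 13 mm farther back than shut.
Start: joints at [1.132, 0.477, 0.022, 1.555, -0.011, 1.109, -0.083], TCP at [0.219, -0.638, 0.405] pointing down, gripper open.
Joint ranges: [-2.96, 2.96], [-0.34, 2.1], [-1.41, 1.46], [0.24, 2.44], [-1.37, 4.51], [0.17, 1.92], [-2.96, 2.96]. Speed limits (rad/s): [2.39, 2.39, 3.14, 3.14, 3.14, 3.14, 3.14].

INTERFACE

Orientations are given as a rotation vector (axis times angle).
In Python, from bench import r gives the robot as it stands.
- The arm moves only by the tool arm_command, never from a script. Its argument "plan" is a list of rows, each an object of numbers: "claw": the closure, from 0 (fully open) to 1 (shut); "tx", "ty", "tz": the shift along the tool's x, y, z in m; "ax", "ay", "az": the turn, a rotation vector about the tool's x, y, z in degrees. A call has exactly 10 rows; each row shifts and turns the commanded pose from where the row before left it, along the tool's axes as they then stand; what a row does not reach is not made up. A row lasts 1/12 s, in which the tool goes at most 41.7 mm and 7.16 degrees, less where a joint would pass 70% of its speed; a pose out of reach is approached as far as the arm can. A call is refused whole if a number of a shift passes 0.0417 or a number of a turn 7.16, either way. A call with a gripper value outside its range is refused whole. The fingers move at their own pace and stop on an object; "squeeze" is the grip in N (left out, the last holds). Time passes only in rows, so rows that do not move let the fingers close, or fill a call up. It gives the time, the measured TCP pose, the force, the opening and the grip force at its end, in the units of the state.
- r.get_obs(): the state, without advancing time (a new reading comes with each control period).
- r.grab_frame(name): name is "side" or "top" or "wrist"; returns the picture (480x640x3 uint8, red, green, blue); there is no depth.
- r.camera_model(name): a dict with "fx", "fy", "cx", "cy" (pixels), "position" and "orientation" of the camera in the world; the wrist camera has in their place "tool_from_camera" (4x4, takes a point from camera to tool coordinates, whose origin is the TCP and whose axes are the flange's). Camera axes: x right, y up, looking along -z (the intrinsics and any distortion apply to the point x, -y, -z); pixel columns grow to the right and rows downward; lengths in m; the calibration is good to about 2 mm. A picture is of the moment at which its call begins: read the wrist's pose just before it. camera_model takes no time and is no camera call.
- r.hand_in(): hands the job in; it is judged then, once.
Trained networks look in the newest picture that a camera, given by its name, has taken for a name from the list of things; names that differ only in an ending like _2 or _b are one class to them, and where a whole thing is asked for, a point or a joint stands for the part that bears it (a point fixed in the world has none). Each returns a list of dicts, best first, with "confidence" (0 to 1); they miss things now and then, are a little off and sometimes report something else, mostly with a low value. They report only what shows in the picture. A call takes as long as a camera call.
- r.boxes_of(target, camera): "location" ([x, y, z] in m, in the coordinates of the camera as it stood for that picture, good to about 4 mm: the middle of the surface that is visible of it).
- r.tip_of(target, camera): "location" ([x, y, z] in m, in the coordinates of the camera as it stood for that picture, good to about 4 mm: a listed point, or the origin of a listed thing).
The state is a dict: "clock": time; "joints": joint angles; "qvel": joint speeds; "tau": joint torques, N m; "tcp_pos": TCP position; "orientation": TCP orientation; "contact_force": force on the tool from outside, world axes, zero at the start; "moment": the same for the moment, N m; "grip_width": finger opening in m; "gripper_force": force on a finger pad.
Only numpy, scipy, OpenCV 4.12 (cv2) and the standard library are available. Lean on these libraries where they do the work, as an engineer would, in place of code of your own. Each camera call takes 0.05 s, during which the arm holds its last target. There are 200 camera calls.

TASK

The small balance has been left askew, partly off the grey stone slab that is let into the bench. Push it along the bench with the fingers until it stands in the middle of the slab, square with the slab's edges and its display still towards the robot's side. Slide it gently with its feet on the surface: do not lift or tip it, do not touch its round weighing pan, leave the things around it where they are, and finish clear of everything.

Things in the scene. Friction and masses are not known exactly. Their poses are not given: they have to be found in the camera images.
- balance: White balance, loose, 195 mm deep (its x) by 165 mm wide (its y) by 54 mm high, 0.7 to 1 kg. Origin: centre of its outline, at the undersides of its four rubber feet (x +-78, y +-63 mm); x points from display to rear, z up; centre of mass within 10 mm of it in plan. It slides only while pushed (about 5 to 15 N) and stops at once; a push 50 mm off its centre turns it about 0.04 rad for each 10 mm that it slides.
- pan: The balance's round stainless weighing pan, 116 mm across, fixed on the balance; origin 30 mm behind the balance's centre (its +x) and 46 mm above the bench. The pan's disc is 49 to 54 mm above the bench; its edge lies 9 mm inside the casing's rear face and 24 mm inside the side faces.
- front (a point): Middle of the balance's front (display side) face, 97.5 mm before its origin, 20 mm above the bench. All four outer faces of the casing are vertical from 6 to 35 mm above the bench (edges rounded 4 mm); over that the front 60 mm slopes up as the console with display and keys, the rest is a deck 46 mm high.
- slab: Grey stone slab let flush into the black bench top, 280 mm (its x) by 250 mm (its y), with a thin dark seam round it. Fixed; things slide freely over its edge. Origin: centre of its top, level with the bench (z = 0); x points away from the robot's side, z up. Centred, the balance leaves a border of about 42 mm all round.
- rack: Orange tube rack, 152 mm (its x) by 79 mm by 63 mm high, with three blue-capped tubes fixed in it that reach 113 mm high. Loose, to be left alone, off one far corner of the slab. Origin: centre of its underside.
- beaker: Small glass beaker, 44 mm across, 58 mm high. Loose, to be left alone, off the other far corner of the slab. Origin: centre of its underside.
- weight: Steel calibration weight with a knob, 29 mm across, 52 mm high, 200 g. Loose, to be left alone, beyond the slab's far edge. Origin: centre of its underside.

How it is judged:
At the end, for the whole second after the job is handed in: The balance stands at rest on its feet with its centre within 15 mm of the slab's centre along each of the slab's axes, turned less than 0.10 rad (about 6 degrees) from square, display towards the robot's side, and rack, beaker and weight are within 15 mm of where they were (x of balance in the frame of slab between -0.015 and 0.015 m and y of balance in the frame of slab between -0.015 and 0.015 m and angle between the x axis of balance and the x axis of slab, either way round below 0.1 rad and x of front in the frame of slab below -0.05 m and height (world z) of balance below 0.005 m and angle between balance's own z axis and vertical below 0.03 rad and linear speed of balance below 0.01 m/s and angular speed of balance below 0.05 rad/s and distance of each of rack, beaker, weight from where it was at the start of the episode below 0.015 m); the robot touches nothing.
It fails at once if the balance is lifted (more than 10 mm) (height (world z) of balance above 0.01 m).
It fails at once if the balance is tipped (more than 0.10 rad) (angle between balance's own z axis and vertical above 0.1 rad).
It fails at once if the weighing pan is touched (more than 0.5 N) (contact force between pan and the fingers above 0.5 N or contact force between pan and the arm above 0.5 N).
It fails at once if the balance is shoved roughly (faster than 0.25 m/s) (linear speed of balance above 0.25 m/s).
It fails at once if the rack, beaker or weight is disturbed (moved more than 15 mm or tipped) (distance of any of rack, beaker, weight from where it was at the start of the episode above 0.015 m or angle between any of rack, beaker, weight's own z axis and vertical above 0.3 rad).
It also fails if it takes over 54 s, if anything falls off the work surface, if the arm or the gripper's body presses on something with over 40 N, if the wrist force passes 120 N, or if a joint passes its speed limit or range.

## Working session

There is one attempt and no reset: what is moved stays moved. The work goes in short steps, Python scripts to look and compute and a tool call to move; the robot and the scene stay as the last step left them, time stands still between calls to the robot, and variables do not carry over. Pictures are saved under pics/ and viewed, at most 10 in all, crops included, and the job is handed in when it is done.

Besides the shell and the picture viewer there is one more tool, called after "Request:" by a JSON object that holds its "method" and its "body". arm_command: Moves the arm, as the interface text tells. Its arguments: {"type":"object","properties":{"plan":{"type":"array","items":{"type":"object","properties":{"claw":{"type":"number"},"tx":{"type":"number"},"ty":{"type":"number"},"tz":{"type":"number"},"ax":{"type":"number"},"ay":{"type":"number"},"az":{"type":"number"}}}},"squeeze":{"type":"number"}},"required":["plan"]}

```bash
mkdir -p pics; ls; cat > h.py <<'E'
import numpy as np, cv2
from scipy.spatial.transform import Rotation as R
from bench import r
def cam(name):
    m=r.camera_model(name)
    o=np.array(m["orientation"],float) 
    Rm=R.from_rotvec(o).as_matrix() if o.size==3 else o.reshape(3,3)
    return m,Rm,np.array(m["position"])
def w(name,loc):
    m,Rm,p=cam(name); return p+Rm@np.array(loc)
def px2w(name,u,v,z=0):
    m,Rm,p=cam(name)
    d=Rm@np.array([(u-m["cx"])/m["fx"],-(v-m["cy"])/m["fy"],-1]); return p+d*(z-p[2])/d[2]
def w2px(name,P):
    m,Rm,p=cam(name); c=Rm.T@(np.array(P)-p); return m["cx"]+m["fx"]*c[0]/-c[2], m["cy"]-m["fy"]*c[1]/-c[2]
def save(name,f):
    im=r.grab_frame(name); cv2.imwrite("pics/"+f,im[:,:,::-1]); return im
E
python3 - <<'E'
from h import *
print(r.camera_model("top"),r.camera_model("side"),r.get_obs())
for c in("top","side"):
    save(c,c+"1.png")
    for t in("balance","pan","front","slab","rack","beaker","weight"):
        for d in r.tip_of(t,c)[:2]: print(c,t,d["confidence"],w(c,d["location"]).round(4))
E
```

```text
pics
{'fx': 538.146313925332, 'fy': 538.146313925332, 'cx': 308.39880687340826, 'cy': 238.54246759627932, 'position': array([0.57206752, 0.02873939, 1.19252863]), 'orientation': array([ 0.02908896, -0.04610483, -1.58537861])} {'fx': 543.7968725344972, 'fy': 543.7968725344972, 'cx': 320.89950804497283, 'cy': 233.7963903006553, 'position': array([ 0.22032414, -0.46835426,  0.69674065]), 'orientation': array([ 0.74270988, -0.26982416, -0.61462506])} {'clock': 0.0, 'joints': array([ 1.13191054,  0.47783411,  0.02232546,  1.55644597, -0.01146408,
        1.10932969, -0.08311349]), 'qvel': array([ 6.39682767e-04,  2.27111782e-03,  8.85315338e-04, -1.30214855e-03,
        9.65476235e-04,  2.40577495e-04, -7.59108063e-06]), 'tau': array([ 1.39835274e-04, -5.96449399e+01,  1.60800699e+00, -2.81195748e+01,
        1.24574071e-02,  9.38304118e-03, -5.84205623e-05]), 'tcp_pos': array([ 0.21915254, -0.63814274,  0.40370468]), 'orientation': array([-3.09690864e+00, -5.16987486e-01,  7.45595554e-04]), 'contact_force': array([-0.08688185, -0.45109386,  0.06402711]), 'moment': array([ 0.02085778, -0.01082554, -0.01182881]), 'gripper_force': 0.0, 'grip_width': 0.08531390729597882}
top balance 0.94 [ 0.5529  0.0216 -0.0022]
top pan 0.59 [0.5788 0.028  0.0482]
top pan 0.44 [ 0.5522  0.0218 -0.0031]
top front 0.58 [ 0.4582 -0.0096  0.0262]
top slab 0.84 [ 0.601  -0.0406 -0.0041]
top rack 0.85 [ 6.593e-01 -3.140e-01 -3.000e-04]
top beaker 0.65 [ 0.7077  0.2354 -0.0012]
top weight 0.7 [0.8075 0.0203 0.001 ]
side balance 0.61 [ 0.552   0.0175 -0.0009]
side pan 0.94 [0.5844 0.0268 0.046 ]
side front 0.91 [ 0.4596 -0.0137  0.0206]
side slab 0.98 [ 0.6016 -0.0345  0.0029]
side slab 0.73 [ 0.6561 -0.3215  0.0039]
side beaker 0.82 [0.7135 0.2359 0.0022]
side weight 0.81 [ 0.8004  0.0189 -0.0016]
```

View pics/top1.png

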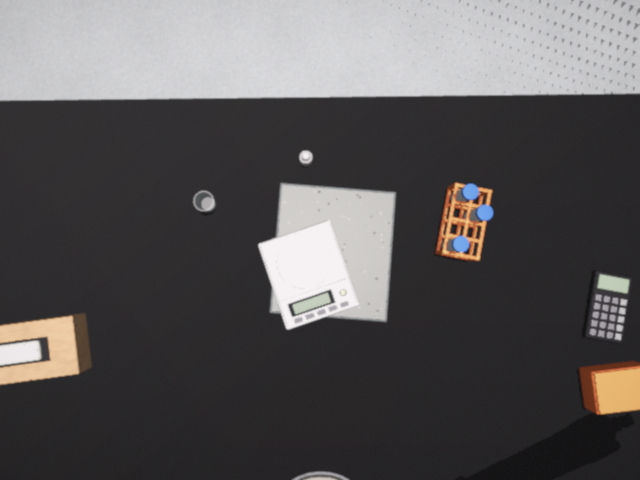

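View pics/side1.png

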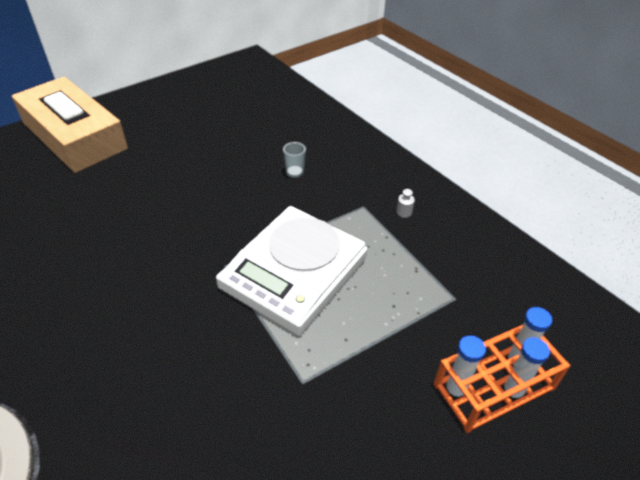

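The top view shows the slab with corners at about (281,184), (396,192), (387,321) and (271,313). The balance is turned left, with corners at about (259,243), (331,222), (358,304) and (288,328). The beaker is at (204,202), the weight at (306,157) and the rack at (465,222). The side view agrees with this. Next I'll refine the poses by fitting model outlines.

```bash
cat >> h.py <<'E'
def rect(mask,z,lx,ly,name="top"):
    c=max(cv2.findContours(mask,cv2.RETR_EXTERNAL,cv2.CHAIN_APPROX_NONE)[0],key=cv2.contourArea)
    P=np.array([px2w(name,u,v,z)[:2] for u,v in cv2.convexHull(c)[:,0]+0.0],np.float32)
    (cx,cy),(a,b),_=rr=cv2.minAreaRect(P*1000)
    q=cv2.boxPoints(rr); e=[q[1]-q[0],q[2]-q[1]]
    e=max(e,key=np.linalg.norm); e=e*np.sign(e[0]) 
    return np.array([cx,cy])/1000, np.arctan2(e[1],e[0]), sorted([a,b])
def measure(im):
    hsv=cv2.cvtColor(im,cv2.COLOR_RGB2HSV); reg=np.zeros(im.shape[:2],np.uint8); reg[165:350,225:420]=255
    k=np.ones((9,9),np.uint8)
    s=cv2.morphologyEx(((hsv[...,2]>70)*255).astype(np.uint8)&reg,cv2.MORPH_CLOSE,k)
    b=cv2.morphologyEx(((hsv[...,2]>205)*255).astype(np.uint8)&reg,cv2.MORPH_CLOSE,np.ones((5,5),np.uint8))
    b=cv2.morphologyEx(b,cv2.MORPH_OPEN,k)
    return s,b
def bal(im): return rect(measure(im)[1],0.04,.195,.165)
E
python3 - <<'E'
from h import *
im=cv2.imread("pics/top1.png")[:,:,::-1].copy()
print(bal(im))
for u,v in((281,184),(396,192),(387,321),(271,313)): print(px2w("top",u,v).round(4))
s,b=measure(im)
o=im[:,:,::-1].copy(); 
for m,c in((s,(0,0,255)),(b,(0,255,0))): cv2.drawContours(o,cv2.findContours(m,0,1)[0],-1,c,1)
g=cv2.resize(o[165:350,225:420],None,fx=3,fy=3,interpolation=cv2.INTER_CUBIC); cv2.imwrite("pics/seg.png",g)
# rpt detection averages
for c in("top","side"):
    for t in("balance","front","slab"):
        L=[]
        for i in range(3):
            r.grab_frame(c); d=r.tip_of(t,c)
            if d: L.append(w(c,d[0]["location"]))
        print(c,t,np.mean(L,0).round(4),np.std(L,0).round(4))
E
```

```text
(array([ 0.60960022, -0.00744225]), np.float32(0.2940305), [246.34454345703125, 290.54925537109375])
[0.7515 0.0746 0.    ]
[ 0.7301 -0.1817  0.    ]
[ 0.4444 -0.1552  0.    ]
[0.466  0.1003 0.    ]
top balance [ 5.511e-01  2.130e-02 -3.000e-04] [0.0006 0.0028 0.0007]
top front [ 0.4614 -0.0122  0.0216] [0.     0.003  0.0006]
top slab [ 0.5978 -0.0393 -0.0016] [0.0001 0.0014 0.0004]
side balance [0.5509 0.0187 0.0026] [0.0001 0.003  0.0015]
side front [ 0.4592 -0.0157  0.0183] [0.0002 0.0007 0.0008]
side slab [ 0.6018 -0.0349  0.0021] [0.0004 0.0007 0.002 ]
```

View pics/seg.png

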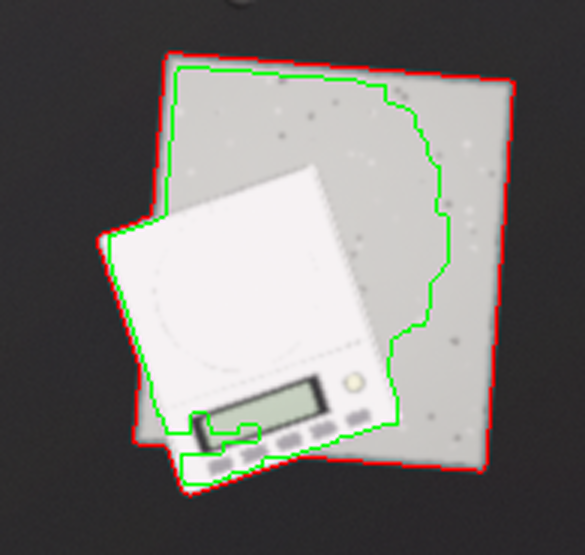

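The segmentation crop has the slab outline right, but the white threshold leaks from the balance onto the slab. I'll raise it.

```bash
python3 - <<'E'
import re
t=open("h.py").read().replace(">205",">BT").replace("def measure(im):","def measure(im,BT=228):").replace("def bal(im): return rect(measure(im)[1],0.04,.195,.165)","def bal(im,BT=228): return rect(measure(im,BT)[1],0.04,.195,.165)")
t+='''
def sim(p,a,rows):
    "commanded TCP pose and fingertip midpoint after rows"
    p=np.array(p,float);Q=R.from_rotvec(a)
    for q in rows:
        p=p+Q.apply([q.get("tx",0),q.get("ty",0),q.get("tz",0)]); Q=Q*R.from_rotvec(np.radians([q.get("ax",0),q.get("ay",0),q.get("az",0)]))
    return p,Q.as_rotvec()
def yaw(a): y=R.from_rotvec(a).apply([0,1,0]); return np.arctan2(y[1],y[0])
'''
open("h.py","w").write(t)
E
python3 - <<'E'
from h import *
im=cv2.imread("pics/top1.png")[:,:,::-1].copy()
for b in(222,228,234,238): print(b,bal(im,b))
o=r.get_obs(); p,a=o["tcp_pos"],o["orientation"]; print(p,a,yaw(a))
# translate target -> tool frame shift
t=np.array([.535,.15,.38]); print(R.from_rotvec(a).inv().apply(t-p))
E
```

```text
222 (array([0.5512774 , 0.01691222]), np.float32(0.31011206), [161.05099487304688, 190.12098693847656])
228 (array([0.55177649, 0.01748746]), np.float32(0.3042553), [160.067138671875, 189.19149780273438])
234 (array([0.55557495, 0.01886589]), np.float32(0.31034446), [155.87481689453125, 179.347412109375])
238 (array([0.55654541, 0.01904693]), np.float32(0.3100138), [154.81163024902344, 175.86883544921875])
[ 0.21924773 -0.63840479  0.40470399] [-3.09872406e+00 -5.17180130e-01 -4.80391611e-05] -1.2400429982599879
[ 0.55467597 -0.64312929  0.02472191]
```

Request:
{"method": "arm_command", "body": {"plan": [{"tx": 0.025,"ty": -0.029},{"tx": 0.025,"ty": -0.029},{"tx": 0.025,"ty": -0.029},{"tx": 0.025,"ty": -0.029},{"tx": 0.025,"ty": -0.029},{"tx": 0.025,"ty": -0.029},{"tx": 0.025,"ty": -0.029},{"tx": 0.025,"ty": -0.029},{"tx": 0.025,"ty": -0.029},{"tx": 0.025,"ty": -0.029}]}}

```text
invalid input at $.plan[0]: expected keys claw, tx, ty, tz, ax, ay, az
```

Request:
{"method": "arm_command", "body": {"plan": [{"tx": 0.025,"ty": -0.029},{"tx": 0.025,"ty": -0.029},{"tx": 0.025,"ty": -0.029},{"tx": 0.025,"ty": -0.029},{"tx": 0.025,"ty": -0.029},{"tx": 0.025,"ty": -0.029},{"tx": 0.025,"ty": -0.029},{"tx": 0.025,"ty": -0.029},{"tx": 0.025,"ty": -0.029},{"tx": 0.025,"ty": -0.029}]}}

```text
invalid input at $.plan[0]: expected keys claw, tx, ty, tz, ax, ay, az
```

Request:
{"method": "arm_command", "body": {"plan": [{"tx": 0.027,"ty": -0.031},{"tx": 0.027,"ty": -0.031},{"az": -7},{"az": -7},{"az": -7},{"az": -7},{"az": -7},{"az": -7},{"az": -7},{"az": -7}]}}

```text
invalid input at $.plan[0]: expected keys claw, tx, ty, tz, ax, ay, az
```

Request:
{"method": "arm_command", "body": {"plan": [{"claw": 0,"tx": 0.025,"ty": -0.029,"tz": 0,"ax": 0,"ay": 0,"az": 0},{"claw": 0,"tx": 0.025,"ty": -0.029,"tz": 0,"ax": 0,"ay": 0,"az": 0},{"claw": 0,"tx": 0.025,"ty": -0.029,"tz": 0,"ax": 0,"ay": 0,"az": 0},{"claw": 0,"tx": 0.025,"ty": -0.029,"tz": 0,"ax": 0,"ay": 0,"az": 0},{"claw": 0,"tx": 0.025,"ty": -0.029,"tz": 0,"ax": 0,"ay": 0,"az": 0},{"claw": 0,"tx": 0.025,"ty": -0.029,"tz": 0,"ax": 0,"ay": 0,"az": 0},{"claw": 0,"tx": 0.025,"ty": -0.029,"tz": 0,"ax": 0,"ay": 0,"az": 0},{"claw": 0,"tx": 0.025,"ty": -0.029,"tz": 0,"ax": 0,"ay": 0,"az": 0},{"claw": 0,"tx": 0.025,"ty": -0.029,"tz": 0,"ax": 0,"ay": 0,"az": 0},{"claw": 0,"tx": 0.025,"ty": -0.029,"tz": 0,"ax": 0,"ay": 0,"az": 0}]}}

```text
clock: 3.43
tcp_pos: [0.3618, -0.2811, 0.405]
orientation: [3.098, 0.517, 0.001]
contact_force: [1.3, -0.2, -1.2]
grip_width: 0.0854
gripper_force: 0.0
```

Request:
{"method": "arm_command", "body": {"plan": [{"claw": 0,"tx": 0.025,"ty": -0.029,"tz": 0,"ax": 0,"ay": 0,"az": 0},{"claw": 0,"tx": 0.025,"ty": -0.029,"tz": 0,"ax": 0,"ay": 0,"az": 0},{"claw": 0,"tx": 0.025,"ty": -0.029,"tz": 0,"ax": 0,"ay": 0,"az": 0},{"claw": 0,"tx": 0.025,"ty": -0.029,"tz": 0,"ax": 0,"ay": 0,"az": 0},{"claw": 0,"tx": 0.025,"ty": -0.029,"tz": 0,"ax": 0,"ay": 0,"az": 0},{"claw": 0,"tx": 0.025,"ty": -0.029,"tz": 0,"ax": 0,"ay": 0,"az": 0},{"claw": 0,"tx": 0.025,"ty": -0.029,"tz": 0,"ax": 0,"ay": 0,"az": 0},{"claw": 0,"tx": 0.025,"ty": -0.029,"tz": 0,"ax": 0,"ay": 0,"az": 0},{"claw": 0,"tx": 0.025,"ty": -0.029,"tz": 0,"ax": 0,"ay": 0,"az": 0},{"claw": 0,"tx": 0.025,"ty": -0.029,"tz": 0,"ax": 0,"ay": 0,"az": 0}]}}

```text
clock: 4.27
tcp_pos: [0.5042, 0.0743, 0.405]
orientation: [3.099, 0.517, 0.001]
contact_force: [0.1, -0.1, 0.6]
grip_width: 0.0852
gripper_force: 0.0
```

Request:
{"method": "arm_command", "body": {"plan": [{"claw": 0,"tx": 0.027,"ty": -0.031,"tz": 0,"ax": 0,"ay": 0,"az": 0},{"claw": 0,"tx": 0.027,"ty": -0.031,"tz": 0,"ax": 0,"ay": 0,"az": 0},{"claw": 0,"tx": 0,"ty": 0,"tz": 0,"ax": 0,"ay": 0,"az": -7},{"claw": 0,"tx": 0,"ty": 0,"tz": 0,"ax": 0,"ay": 0,"az": -7},{"claw": 0,"tx": 0,"ty": 0,"tz": 0,"ax": 0,"ay": 0,"az": -7},{"claw": 0,"tx": 0,"ty": 0,"tz": 0,"ax": 0,"ay": 0,"az": -7},{"claw": 0,"tx": 0,"ty": 0,"tz": 0,"ax": 0,"ay": 0,"az": -7},{"claw": 0,"tx": 0,"ty": 0,"tz": 0,"ax": 0,"ay": 0,"az": -7},{"claw": 0,"tx": 0,"ty": 0,"tz": 0,"ax": 0,"ay": 0,"az": -7},{"claw": 0,"tx": 0,"ty": 0,"tz": 0,"ax": 0,"ay": 0,"az": -7}]}}

```text
clock: 5.1
tcp_pos: [0.5348, 0.1486, 0.4048]
orientation: [2.487, 1.919, 0.0]
contact_force: [-0.1, 0.2, -0.2]
grip_width: 0.0854
gripper_force: 0.0
```

Request:
{"method": "arm_command", "body": {"plan": [{"claw": 0,"tx": 0,"ty": 0,"tz": 0.03,"ax": 0,"ay": 0,"az": -7},{"claw": 0,"tx": 0,"ty": 0,"tz": 0.03,"ax": 0,"ay": 0,"az": -7},{"claw": 0,"tx": 0,"ty": 0,"tz": 0.03,"ax": 0,"ay": 0,"az": -7},{"claw": 0,"tx": 0,"ty": 0,"tz": 0.03,"ax": 0,"ay": 0,"az": -7},{"claw": 0,"tx": 0,"ty": 0,"tz": 0.03,"ax": 0,"ay": 0,"az": -4.8},{"claw": 0,"tx": -0.01,"ty": 0.006,"tz": 0.015,"ax": 0,"ay": 0,"az": 0},{"claw": 0,"tx": 0,"ty": 0,"tz": 0.015,"ax": 0,"ay": 0,"az": 0},{"claw": 0,"tx": 0,"ty": 0,"tz": 0.015,"ax": 0,"ay": 0,"az": 0},{"claw": 0,"tx": 0,"ty": 0,"tz": 0.01,"ax": 0,"ay": 0,"az": 0},{"claw": 0,"tx": 0,"ty": 0,"tz": 0.01,"ax": 0,"ay": 0,"az": 0}]}}

```text
clock: 5.93
tcp_pos: [0.5434, 0.1413, 0.189]
orientation: [-1.852, -2.538, -0.0]
contact_force: [-1.1, 0.5, 0.4]
grip_width: 0.0855
gripper_force: 0.0
```

```bash
python3 - <<'E'
from h import *
o=r.get_obs(); print(o["tcp_pos"],yaw(o["orientation"]),o["joints"].round(2),o["contact_force"])
a=save("side","s2.png"); 
cv2.imwrite("pics/s2c.png",cv2.resize(a[120:360,150:470],None,fx=2,fy=2,interpolation=cv2.INTER_CUBIC)[:,:,::-1])
E
```

```text
[0.543378   0.14125814 0.1889845 ] 0.3101003649944767 [ 0.12  0.68 -0.63  1.94  0.6   0.72 -0.57] [-1.091033    0.47637264  0.40930995]
```

View pics/s2c.png

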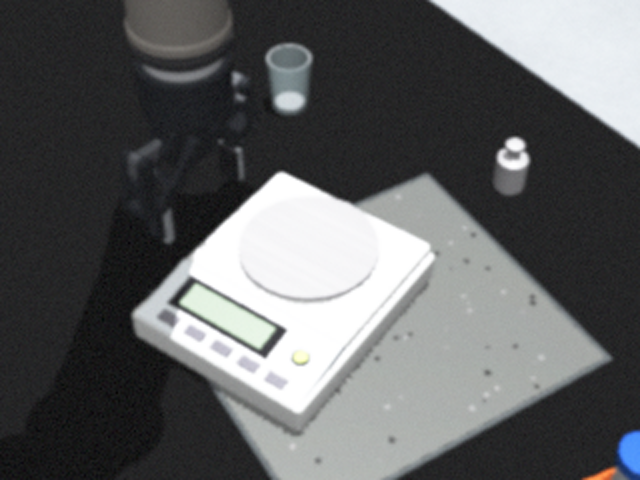

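The side crop shows the open fingers beside the left face, with tips at crop (168,240) and (240,178). They're clear of the balance and the beaker. I'll check the tip height from these pixels.

```bash
python3 - <<'E'
from h import *
o=r.get_obs(); Q=R.from_rotvec(o["orientation"])
for L in(.16,.173,.186):
    for s in(-1,1): print(L,s,[(np.array(w2px("side",o["tcp_pos"]+Q.apply([0,s*k,L])))-[150,120])*2 for k in(.0427,.057)])
E
```

```text
0.16 -1 [array([164.15802954, 236.81670117]), array([152.9063569 , 246.68617732])]
0.16 1 [array([227.34343582, 181.39322059]), array([237.2976424 , 172.66182505])]
0.173 -1 [array([165.6355104 , 247.32676561]), array([154.50936608, 257.19252576])]
0.173 1 [array([228.15320125, 191.89116048]), array([238.0079795 , 183.15274439])]
0.186 -1 [array([167.08407026, 257.63110043]), array([156.08071713, 267.49138232])]
0.186 1 [array([228.94791106, 202.19391674]), array([238.70521962, 193.45023546])]
```

Request:
{"method": "arm_command", "body": {"plan": [{"claw": 0,"tx": 0,"ty": 0,"tz": 0.007,"ax": 0,"ay": 0,"az": 0},{"claw": 0,"tx": -0.008,"ty": 0,"tz": 0.006,"ax": 0,"ay": 0,"az": 0},{"claw": 0,"tx": -0.008,"ty": 0,"tz": 0,"ax": 0,"ay": 0,"az": 0},{"claw": 0,"tx": -0.006,"ty": 0,"tz": 0,"ax": 0,"ay": 0,"az": 0},{"claw": 0,"tx": -0.0045,"ty": 0.002,"tz": 0,"ax": 0,"ay": 0,"az": 1.5},{"claw": 0,"tx": -0.0045,"ty": 0.002,"tz": 0,"ax": 0,"ay": 0,"az": 1.5},{"claw": 0,"tx": -0.0045,"ty": 0.002,"tz": 0,"ax": 0,"ay": 0,"az": 1.5},{"claw": 0,"tx": -0.0045,"ty": 0.002,"tz": 0,"ax": 0,"ay": 0,"az": 1.5},{"claw": 0,"tx": -0.0045,"ty": 0.002,"tz": 0,"ax": 0,"ay": 0,"az": 1.5},{"claw": 0,"tx": -0.0045,"ty": 0.002,"tz": 0,"ax": 0,"ay": 0,"az": 1.5}]}}

```text
clock: 6.82
tcp_pos: [0.5688, 0.097, 0.177]
orientation: [2.048, 2.382, 0.002]
contact_force: [-0.0, 3.2, -1.2]
grip_width: 0.0852
gripper_force: 1.8
```

```bash
cat >> h.py <<'E'
S=np.array([.599,-.039]); SY=-.09
def look():
    b=bal(r.grab_frame("top"),222); print("seg",b[0].round(4),round(float(b[1]),3),b[2])
    L={}
    for c in("top","side"):
        r.grab_frame(c)
        for t in("balance","front"):
            d=r.tip_of(t,c)
            if d and d[0]["confidence"]>.5: L.setdefault(t,[]).append(w(c,d[0]["location"])[:2])
    print({k:np.array(v).round(4).tolist() for k,v in L.items()})
    c=b[0]; e=np.array([[np.cos(SY),np.sin(SY)],[-np.sin(SY),np.cos(SY)]])@(c-S); print("slab err",e.round(4),round(float(b[1]-SY),3))
    o=r.get_obs(); print("tool",o["tcp_pos"].round(4),yaw(o["orientation"]).round(3),"F",o["contact_force"].round(1),"t",o["clock"])
E
python3 -c "from h import *;look()"
```

```text
seg [ 0.5616 -0.0088] 0.17 [145.4304962158203, 177.91543579101562]
{'balance': [[0.5548, 0.0], [0.5555, -0.0015]], 'front': [[0.4609, -0.0194], [0.4598, -0.0224]]}
slab err [-0.04    0.0267] 0.26
tool [0.5683 0.0964 0.1767] 0.153 F [-0.1  0.2  0. ] t 7.1667
```

Request:
{"method": "arm_command", "body": {"plan": [{"claw": 0,"tx": -0.0042,"ty": 0.002,"tz": 0,"ax": 0,"ay": 0,"az": 1.4},{"claw": 0,"tx": -0.0042,"ty": 0.002,"tz": 0,"ax": 0,"ay": 0,"az": 1.4},{"claw": 0,"tx": -0.0042,"ty": 0.002,"tz": 0,"ax": 0,"ay": 0,"az": 1.4},{"claw": 0,"tx": -0.0042,"ty": 0.002,"tz": 0,"ax": 0,"ay": 0,"az": 1.4},{"claw": 0,"tx": -0.0042,"ty": 0.002,"tz": 0,"ax": 0,"ay": 0,"az": 1.4},{"claw": 0,"tx": -0.0042,"ty": 0.002,"tz": 0,"ax": 0,"ay": 0,"az": 1.4},{"claw": 0,"tx": -0.0042,"ty": 0.002,"tz": 0,"ax": 0,"ay": 0,"az": 1.4},{"claw": 0,"tx": -0.0042,"ty": 0.002,"tz": 0,"ax": 0,"ay": 0,"az": 1.4},{"claw": 0,"tx": -0.0042,"ty": 0.002,"tz": 0,"ax": 0,"ay": 0,"az": 1.4},{"claw": 0,"tx": -0.003,"ty": 0,"tz": 0,"ax": 0,"ay": 0,"az": 1}]}}

```text
clock: 8.0
tcp_pos: [0.5887, 0.0563, 0.1768]
orientation: [2.316, 2.122, 0.001]
contact_force: [2.0, 2.3, -1.2]
grip_width: 0.0855
gripper_force: 1.6
```

```bash
python3 -c "from h import *;look()"
```

```text
seg [ 0.5717 -0.0527] -0.07 [131.60610961914062, 149.0527801513672]
{'balance': [[0.5496, -0.0322], [0.5514, -0.0357]], 'front': [[0.4556, -0.0341]]}
slab err [-0.0259 -0.0161] 0.02
tool [0.588  0.0569 0.1767] -0.085 F [-0.3 -1.4  0.1] t 8.35
```

Request:
{"method": "arm_command", "body": {"plan": [{"claw": 0,"tx": 0.015,"ty": 0,"tz": 0,"ax": 0,"ay": 0,"az": 0},{"claw": 0,"tx": 0.02,"ty": 0,"tz": 0,"ax": 0,"ay": 0,"az": 0},{"claw": 0,"tx": 0,"ty": 0,"tz": -0.03,"ax": 0,"ay": 0,"az": 0},{"claw": 0,"tx": 0,"ty": 0,"tz": -0.04,"ax": 0,"ay": 0,"az": 0},{"claw": 0,"tx": 0,"ty": 0,"tz": -0.04,"ax": 0,"ay": 0,"az": 6},{"claw": 0,"tx": 0,"ty": 0,"tz": 0,"ax": 0,"ay": 0,"az": 7},{"claw": 0,"tx": 0,"ty": 0,"tz": 0,"ax": 0,"ay": 0,"az": 7},{"claw": 0,"tx": 0,"ty": 0,"tz": 0,"ax": 0,"ay": 0,"az": 7},{"claw": 0,"tx": 0,"ty": 0,"tz": 0,"ax": 0,"ay": 0,"az": 7},{"claw": 0,"tx": 0,"ty": 0,"tz": 0,"ax": 0,"ay": 0,"az": 7}]}}

```text
clock: 9.18
tcp_pos: [0.5909, 0.0919, 0.2869]
orientation: [2.914, 1.172, -0.0]
contact_force: [0.2, 1.0, 0.3]
grip_width: 0.0853
gripper_force: 0.0
```

Request:
{"method": "arm_command", "body": {"plan": [{"claw": 0,"tx": 0,"ty": 0,"tz": 0,"ax": 0,"ay": 0,"az": 7},{"claw": 0,"tx": 0,"ty": 0,"tz": 0,"ax": 0,"ay": 0,"az": 7},{"claw": 0,"tx": 0,"ty": 0,"tz": 0,"ax": 0,"ay": 0,"az": 7},{"claw": 0,"tx": 0,"ty": 0,"tz": 0,"ax": 0,"ay": 0,"az": 7},{"claw": 0,"tx": 0,"ty": 0,"tz": 0,"ax": 0,"ay": 0,"az": 7},{"claw": 0,"tx": 0,"ty": 0,"tz": 0,"ax": 0,"ay": 0,"az": 7},{"claw": 0,"tx": 0,"ty": 0,"tz": 0,"ax": 0,"ay": 0,"az": 7},{"claw": 0,"tx": -0.028,"ty": 0.027,"tz": 0,"ax": 0,"ay": 0,"az": 0},{"claw": 0,"tx": -0.028,"ty": 0.027,"tz": 0,"ax": 0,"ay": 0,"az": 0},{"claw": 0,"tx": -0.028,"ty": 0.027,"tz": 0,"ax": 0,"ay": 0,"az": 0}]}}

```text
clock: 10.02
tcp_pos: [0.4993, 0.0181, 0.2865]
orientation: [3.139, -0.131, -0.001]
contact_force: [0.7, -0.9, 0.7]
grip_width: 0.0853
gripper_force: 0.0
```

Request:
{"method": "arm_command", "body": {"plan": [{"claw": 0,"tx": -0.028,"ty": 0.027,"tz": 0,"ax": 0,"ay": 0,"az": 0},{"claw": 0,"tx": -0.02,"ty": 0.026,"tz": 0,"ax": 0,"ay": 0,"az": 0},{"claw": 0,"tx": -0.01,"ty": 0,"tz": 0,"ax": 0,"ay": 0,"az": 0},{"claw": 0,"tx": -0.005,"ty": 0,"tz": 0,"ax": 0,"ay": 0,"az": 0},{"claw": 0,"tx": 0,"ty": 0,"tz": 0,"ax": 0,"ay": 0,"az": 0},{"claw": 0,"tx": 0,"ty": 0,"tz": 0,"ax": 0,"ay": 0,"az": 0},{"claw": 0,"tx": 0,"ty": 0,"tz": 0,"ax": 0,"ay": 0,"az": 0},{"claw": 0,"tx": 0,"ty": 0,"tz": 0,"ax": 0,"ay": 0,"az": 0},{"claw": 0,"tx": 0,"ty": 0,"tz": 0,"ax": 0,"ay": 0,"az": 0},{"claw": 0,"tx": 0,"ty": 0,"tz": 0,"ax": 0,"ay": 0,"az": 0}]}}

```text
clock: 10.85
tcp_pos: [0.4337, -0.0287, 0.2866]
orientation: [-3.139, 0.132, -0.0]
contact_force: [-0.5, -0.2, 0.1]
grip_width: 0.0856
gripper_force: 0.0
```

```bash
python3 - <<'E'
from h import *
look(); o=r.get_obs(); print(o["joints"].round(2))
save("top","top3.png")
E
```

```text
seg [ 0.5524 -0.0365] -0.063 [159.93031311035156, 189.8753204345703]
{'balance': [[0.553, -0.0307], [0.5536, -0.0371]], 'front': [[0.4569, -0.0259]]}
slab err [-0.0466 -0.0017] 0.027
tool [ 0.4333 -0.0291  0.2867] -1.655 F [-0.3 -0.4  1. ] t 11.2
[ 0.15  0.27 -0.26  2.2   0.11  0.68 -1.84]
```

View pics/top3.png

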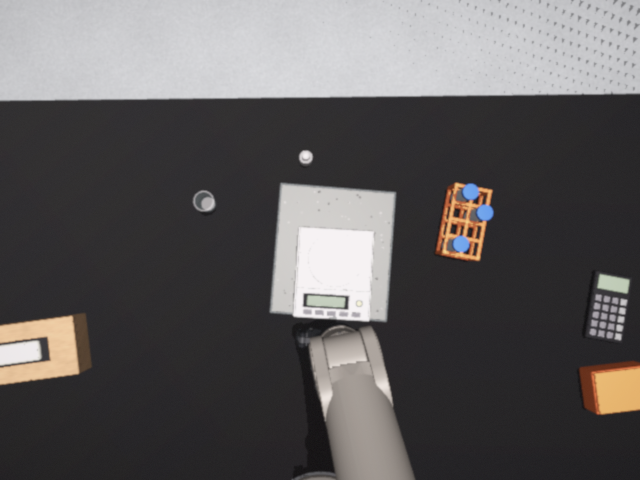

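The top view shows the balance nearly square on the slab, with its front edge at the slab's near seam (295–372, 320) and the arm in front of it. The rack, beaker and weight haven't moved. What's left is a push of about 47 mm along slab x.

Request:
{"method": "arm_command", "body": {"plan": [{"claw": 0,"tx": -0.005,"ty": 0,"tz": 0,"ax": 0,"ay": 0,"az": 0},{"claw": 0,"tx": 0,"ty": 0,"tz": 0.02,"ax": 0,"ay": 0,"az": 0},{"claw": 0,"tx": 0,"ty": 0,"tz": 0.02,"ax": 0,"ay": 0,"az": 0},{"claw": 0,"tx": 0,"ty": 0,"tz": 0.015,"ax": 0,"ay": 0,"az": 0},{"claw": 0,"tx": 0,"ty": 0,"tz": 0.015,"ax": 0,"ay": 0,"az": 0},{"claw": 0,"tx": 0,"ty": 0,"tz": 0.01,"ax": 0,"ay": 0,"az": 0},{"claw": 0,"tx": 0,"ty": 0,"tz": 0.01,"ax": 0,"ay": 0,"az": 0},{"claw": 0,"tx": 0,"ty": 0,"tz": 0.01,"ax": 0,"ay": 0,"az": 0},{"claw": 0,"tx": 0,"ty": 0,"tz": 0.01,"ax": 0,"ay": 0,"az": 0},{"claw": 0,"tx": 0,"ty": 0,"tz": 0,"ax": 0,"ay": 0,"az": 0}]}}

```text
clock: 12.08
tcp_pos: [0.4278, -0.0287, 0.1753]
orientation: [3.139, -0.133, -0.003]
contact_force: [-0.5, -0.8, -1.0]
grip_width: 0.0855
gripper_force: 0.0
```

```bash
python3 -c "from h import *;look()"
```

```text
seg [ 0.5524 -0.0365] -0.063 [159.93031311035156, 189.8753204345703]
{'balance': [[0.7112, 0.233], [0.5537, -0.0373]], 'front': [[0.4564, -0.0309], [0.4574, -0.0324]]}
slab err [-0.0466 -0.0017] 0.027
tool [ 0.4286 -0.0287  0.1772] -1.655 F [-0.6  1.   0.7] t 12.4333
```

Request:
{"method": "arm_command", "body": {"plan": [{"claw": 0,"tx": 0.006,"ty": 0,"tz": 0,"ax": 0,"ay": 0,"az": 0},{"claw": 0,"tx": 0.004,"ty": 0,"tz": 0,"ax": 0,"ay": 0,"az": 0},{"claw": 0,"tx": 0.004,"ty": 0,"tz": 0,"ax": 0,"ay": 0,"az": 0},{"claw": 0,"tx": 0.004,"ty": 0,"tz": 0,"ax": 0,"ay": 0,"az": 0},{"claw": 0,"tx": 0.004,"ty": 0,"tz": 0,"ax": 0,"ay": 0,"az": 0},{"claw": 0,"tx": 0.004,"ty": 0,"tz": 0,"ax": 0,"ay": 0,"az": 0},{"claw": 0,"tx": 0.004,"ty": 0,"tz": 0,"ax": 0,"ay": 0,"az": 0},{"claw": 0,"tx": 0.004,"ty": 0,"tz": 0,"ax": 0,"ay": 0,"az": 0},{"claw": 0,"tx": 0.004,"ty": 0,"tz": 0,"ax": 0,"ay": 0,"az": 0},{"claw": 0,"tx": 0.004,"ty": 0,"tz": 0,"ax": 0,"ay": 0,"az": 0}]}}

```text
clock: 13.27
tcp_pos: [0.4685, -0.0323, 0.1761]
orientation: [3.138, -0.133, -0.009]
contact_force: [-7.3, 0.6, 4.4]
grip_width: 0.0852
gripper_force: 3.6
```

```bash
python3 -c "from h import *;look()"
```

```text
seg [ 0.5912 -0.0402] 1.491 [158.02099609375, 159.95582580566406]
{'balance': [[0.5784, -0.0359], [0.5781, -0.0408]], 'front': [[0.4839, -0.0309], [0.4803, -0.0358]]}
slab err [-0.0076 -0.0019] 1.581
tool [ 0.4695 -0.0323  0.1763] -1.656 F [-3.1 -0.7 -2.1] t 13.6167
```

Request:
{"method": "arm_command", "body": {"plan": [{"claw": 0,"tx": 0.004,"ty": 0,"tz": 0,"ax": 0,"ay": 0,"az": 0},{"claw": 0,"tx": 0.004,"ty": 0,"tz": 0,"ax": 0,"ay": 0,"az": 0},{"claw": 0,"tx": 0.004,"ty": 0,"tz": 0,"ax": 0,"ay": 0,"az": 0},{"claw": 0,"tx": 0.004,"ty": 0,"tz": 0,"ax": 0,"ay": 0,"az": 0},{"claw": 0,"tx": 0.004,"ty": 0,"tz": 0,"ax": 0,"ay": 0,"az": 0},{"claw": 0,"tx": 0,"ty": 0,"tz": 0,"ax": 0,"ay": 0,"az": 0},{"claw": 0,"tx": -0.01,"ty": 0,"tz": 0,"ax": 0,"ay": 0,"az": 0},{"claw": 0,"tx": -0.015,"ty": 0,"tz": 0,"ax": 0,"ay": 0,"az": 0},{"claw": 0,"tx": -0.015,"ty": 0,"tz": 0,"ax": 0,"ay": 0,"az": 0},{"claw": 0,"tx": -0.01,"ty": 0,"tz": 0,"ax": 0,"ay": 0,"az": 0}]}}

```text
clock: 14.45
tcp_pos: [0.4392, -0.0296, 0.1771]
orientation: [-3.139, 0.133, -0.002]
contact_force: [-0.9, -0.3, 0.5]
grip_width: 0.0853
gripper_force: 0.0
```

Request:
{"method": "arm_command", "body": {"plan": [{"claw": 0,"tx": 0,"ty": 0,"tz": -0.02,"ax": 0,"ay": 0,"az": 0},{"claw": 0,"tx": 0,"ty": 0,"tz": -0.02,"ax": 0,"ay": 0,"az": 0},{"claw": 0,"tx": 0,"ty": 0,"tz": -0.02,"ax": 0,"ay": 0,"az": 0},{"claw": 0,"tx": 0,"ty": 0,"tz": -0.02,"ax": 0,"ay": 0,"az": 0},{"claw": 0,"tx": 0,"ty": 0,"tz": -0.02,"ax": 0,"ay": 0,"az": 0},{"claw": 0,"tx": 0,"ty": 0,"tz": 0,"ax": 0,"ay": 0,"az": 0},{"claw": 0,"tx": 0,"ty": 0,"tz": 0,"ax": 0,"ay": 0,"az": 0},{"claw": 0,"tx": 0,"ty": 0,"tz": 0,"ax": 0,"ay": 0,"az": 0},{"claw": 0,"tx": 0,"ty": 0,"tz": 0,"ax": 0,"ay": 0,"az": 0},{"claw": 0,"tx": 0,"ty": 0,"tz": 0,"ax": 0,"ay": 0,"az": 0}]}}

```text
clock: 15.28
tcp_pos: [0.4399, -0.0297, 0.2758]
orientation: [3.139, -0.133, -0.003]
contact_force: [0.6, 0.2, -0.4]
grip_width: 0.0855
gripper_force: 0.0
```

```bash
python3 - <<'E'
from h import *
look(); im=save("top","top4.png"); s,b=measure(im,222)
c=rect(s,0,0,0); print("slab seg",c)
cv2.imwrite("pics/top4c.png",cv2.resize(im[130:370,200:520],None,fx=2.4,fy=2.4,interpolation=cv2.INTER_CUBIC)[:,:,::-1])
E
```

```text
seg [ 0.5999 -0.0414] -0.081 [161.15284729003906, 189.5645751953125]
{'balance': [[0.5987, -0.0409], [0.6004, -0.0418]], 'front': [[0.5018, -0.0324], [0.5031, -0.0381]]}
slab err [ 0.0011 -0.0023] 0.009
tool [ 0.4403 -0.0297  0.2765] -1.655 F [-0.9 -0.1  0.8] t 15.6333
slab seg (array([ 0.5637868 , -0.03494379]), np.float32(-0.095183924), [262.3216857910156, 363.57855224609375])
```

View pics/top4c.png

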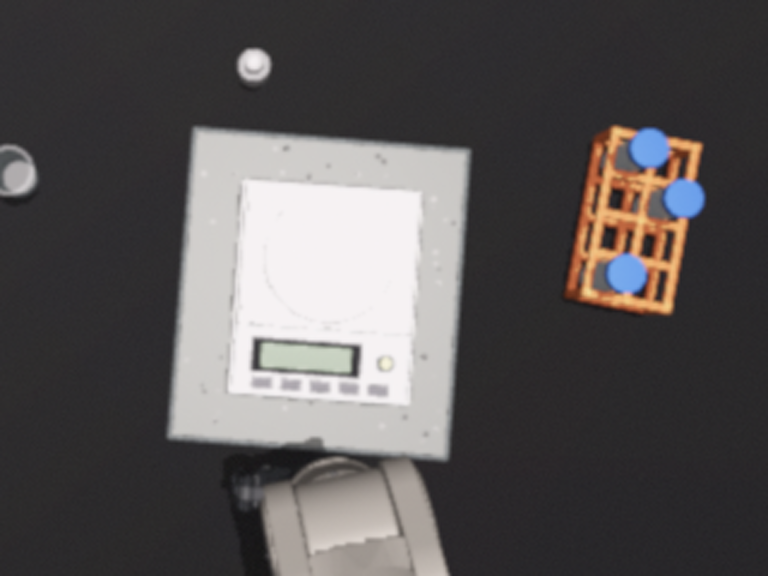

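The crop shows the balance centred and square on the slab, with even borders of about 42 mm on all sides. The estimated error is about 1 to 2 mm and 0.01 rad. The other objects are where they were and the arm is clear, so I'm handing in.

```bash
python3 -c "from bench import r;print(r.hand_in())"
```

```text
the job is handed in; nothing more can be done
None
```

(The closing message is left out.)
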